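# Stow a ball bearing and shut the slide-lid case

## Task

Put the smaller ball bearing into the open seat of the wooden bearing case, lying flat and right down in its recess, and then slide the case's lid shut: along its grooves, over the springy ridge at the mouth, until it is fully home against the far end and the ridge has clicked up behind it. The case stands loose a little in front of a steel bench stop, so let it back up against that, and be gentle: set the bearing down without dropping or forcing it, ease the lid home slowly by feel rather than ramming it, keep the case flat on the bench and leave the other things where they are.

Things in the scene. Friction and masses are not known exactly. Their poses are not given: they have to be found in the camera images.
- case: loose wooden slide-lid case flat on the bench, 150 long (x), 114 wide (y), 38 high, 0.6 to 0.9 kg. Origin: centre of its underside; x runs from its low open mouth (nearer the robot) to its far end wall, z up. Lips over the lid's grooves at y = +-46 to +-57, tops at 38; 92 clear between them; wooden insert's top at 18. It slides on the bench at 3 to 7 N, until its far end meets a steel angle (30 high, 200 wide) bolted 4 to 27 mm beyond
- seat (a point): floor centre of the open bearing seat: a round recess 38 across, 4 deep in the insert, at x = +30, y = 0, z = 14 of the case; axes as the case. A bearing not down in it stands in the lid's way
- home (a point): point of the case where the lid's origin lies when fully shut: x = -3, y = 0, z = 27 of the case; axes as the case. The lid's front then meets the far end wall (rigid). The grooves leave the lid 0.6 mm of play up and 1 mm to either side
- lid: loose wooden lid, 144 long (x), 100 wide, 5.4 thick at the edges in the grooves, 10 at the raised panel (88 wide); 0.11 kg. Origin: centre of its underside; axes as the case, +x closes. It starts half in, 62 to 70 mm short of home, leaving the seat open. It slides at 1 to 3 N. A bead under its tail meets the ridge about 10 mm before home; crest 5.3 mm before
- cleat (a point): centre of the cleat on the lid, by which it is pushed or pinched: a wooden bar 12 thick (x), 60 wide (y), 17 high on the panel, 50 behind the lid's origin (towards the mouth); the point is midway up, 18.5 above the lid's underside; axes as the lid. The panel runs on 16 mm behind the cleat
- ridge (a joint): springy brass ridge, 50 wide, across the case's mouth at its x = -70, crest 26.7 above the bench: its downward travel in m, about 0 when up (lid out, or clicked home), 0.001 to 0.002 while the lid's bead rides over. Pushing the lid over it takes some 6 to 13 N, which falls away past the crest; the next rise is the far end
- bearing: the smaller, sealed steel ball bearing lying flat on the bench: 35 outside, 15 bore, 11 high, 45 g. Origin: centre of its underside, z up
- big_bearing: bystander: larger ball bearing lying flat, 52 outside, 25 bore, 15 high; does not fit the seat. Origin: centre of its underside
- pulley: bystander: aluminium V-belt pulley lying flat, 60 across, 28 high. Origin: centre of its underside
- screwdriver: bystander: screwdriver lying on the bench along its x, about 200 long
- wrench: bystander: open-ended wrench lying on the bench along its x, about 180 long
- hammer: bystander: hammer lying on the bench along its x, about 260 long
- grease_can: bystander: aluminium grease can, 60 across, 85 high. Origin: centre of its underside
Things that resemble listed ones, but are neither listed nor needed, are in the scene too. What is shaped like the bearing but green is not meant.

How it is judged:
By the outcome, as a careful person would: the job done as asked, in the order asked, and still so for the second after the job is handed in, with the robot touching nothing.
It also fails if it takes over 64 s, if anything falls off the work surface, if the arm or the gripper's body presses on something with over 40 N, if the wrist force passes 120 N, or if a joint passes its speed limit or range.

## Robot

A 7-joint arm with a two-finger parallel gripper is mounted at the origin on the work surface. World frame = base frame: x ahead of the robot, y to its left, z up, the work surface at z = 0. Lengths are in m, angles in rad, forces in N, time in s.
With the tool pointing down it reaches from about 0.425 to 0.925 m from the base axis. Payload 6.8 kg.
Tool frame: the origin (TCP) lies midway between the tips of the shut fingers; the grasp point (between the pads) lies 19 mm behind it; z points along the fingers, y is the direction in which the jaws open and shut (so a half turn about z gives the same grasp; the last joint's range is limited). The gripper opens to 85 mm and grips with 20 to 120 N. Pads are 22 mm wide; open, the fingers measure 114 mm over their backs; the gripper's body (76 mm by 85 mm) begins 54 mm behind the grasp point. The pads swing forward as they close: fully open they stand 13 mm farther back than shut.
Start: joints at [0.995, 0.477, 0.022, 1.555, -0.011, 1.109, -0.083], TCP at [0.304, -0.602, 0.231] pointing down, gripper open.
Joint ranges: [-2.96, 2.96], [-0.34, 2.1], [-1.41, 1.46], [0.24, 2.44], [-1.37, 4.51], [0.17, 1.92], [-2.96, 2.96]. Speed limits (rad/s): [2.39, 2.39, 3.14, 3.14, 3.14, 3.14, 3.14].

## Interface

Orientations are given as a unit quaternion [w, x, y, z].
In Python, from station import readout, eyes, ticket gives the robot as it stands. The module is installed in compiled form; this text tells all that it offers.
- The arm moves only by the shell command python3 -m crank 'ROWS' [FORCE]. ROWS is JSON, a list of rows, each an object of numbers: "jaw": the opening in per cent of the stroke, from 0 (shut) to 100 (fully open); "x", "y", "z": the shift along the tool's x, y, z in mm; "ax", "ay", "az": the turn, a rotation vector about the tool's x, y, z in degrees. In form: [{"jaw": .., "x": .., "y": .., "z": .., "ax": .., "ay": .., "az": ..}, ...]. A call has 1 to 12 rows; each row shifts and turns the commanded pose from where the row before left it, along the tool's axes as they then stand; what a row does not reach is not made up. A row lasts 1/8 s, in which the tool goes at most 62.5 mm and 10.7 degrees, less where a joint would pass 70% of its speed; a pose out of reach is approached as far as the arm can. A call with a gripper value outside its range is refused whole. The fingers move at their own pace and stop on an object; FORCE is the grip in N (left out, the last holds). Time passes only in rows, so rows that do not move let the fingers close. It gives the time, the measured TCP pose, the force and the opening at its end, in the units of the state.
- readout.get_obs(): the state, without advancing time (a new reading comes with each control period).
- eyes.read_camera(name): name is "side" or "top"; returns (picture, depth): 480x640x3 uint8, red, green, blue; 480x640 float32, m along the optical axis (not along the pixel's ray), 0 where there is no reading.
- eyes.calibration(name): a dict with "fx", "fy", "cx", "cy" (pixels), "k1" (the pictures are not rectified: a ray, as slopes to the right and down, at radius r is drawn at 1 + k1 r^2 times it, then the intrinsics apply), "R" (3x3) and "t" (3): a world point X has camera coordinates R X + t. Camera axes: x right, y down, z forward; pixel columns grow to the right and rows downward; lengths in m; the calibration is good to about 2 mm. A picture is of the moment at which its call begins. calibration takes no time and is no camera call.
- ticket.hand_in(): hands the job in, once; it reports no verdict.
The state is a dict: "t": time; "q": joint angles; "joint_vel": joint speeds; "joint_torque": joint torques, N m; "eef_pos": TCP position; "tool_rot": TCP orientation; "contact_force": force on the tool from outside, world axes, zero at the start; "torque": the same for the moment, N m; "gripper_width": opening from 0.0 (shut) to 1.0 (fully open).
Only numpy, scipy, OpenCV 4.12 (cv2) and the standard library are available. Lean on these libraries where they do the work, as an engineer would, in place of code of your own. Each camera call takes 0.05 s, during which the arm holds its last target. There are 200 camera calls.

## Working session

There is one attempt and no reset: what is moved stays moved. The work goes in short steps, Python scripts to look and compute and a shell command to move; the robot and the scene stay as the last step left them, time stands still between calls to the robot, and variables do not carry over. Pictures are saved under pics/ and viewed, about 8 in all and at most 12, crops included, and the job is handed in when it is done.

```bash
mkdir -p pics
cat > h.py <<'E'
import numpy as np, cv2
from station import readout, eyes, ticket
from scipy.spatial.transform import Rotation as Ro
def grab(n):
    p,d=eyes.read_camera(n); return p,d,eyes.calibration(n)
def ray(c,u,v):
    K=np.array([[c['fx'],0,c['cx']],[0,c['fy'],c['cy']],[0,0,1.]])
    # undistort r_d=r(1+k1 r^2)
    n=cv2.undistortPoints(np.array([[[u,v]]],float),K,np.array([c['k1'],0,0,0.]))[0,0]
    return np.array([n[0],n[1],1.])
def onplane(c,u,v,z):
    R=np.array(c['R']);t=np.array(c['t']);o=-R.T@t;d=R.T@ray(c,u,v)
    return o+d*(z-o[2])/d[2]
def bydepth(c,d,u,v):
    R=np.array(c['R']);t=np.array(c['t']);return R.T@(ray(c,u,v)*d[int(round(v)),int(round(u))]-t)
def proj(c,X):
    R=np.array(c['R']);t=np.array(c['t']);p=R@np.array(X)+t;n=p[:2]/p[2];n=n*(1+c['k1']*(n@n))
    return np.array([c['fx']*n[0]+c['cx'],c['fy']*n[1]+c['cy']])
def save(n,p,s=1):
    cv2.imwrite('pics/'+n,cv2.resize(p[:,:,::-1],None,fx=s,fy=s,interpolation=cv2.INTER_CUBIC))
def yaw():
    o=readout.get_obs();R=Ro.from_quat(o['tool_rot'],scalar_first=True).as_matrix();return o,R
E
python3 - <<'E'
from h import *
for n in('top','side'):
    p,d,c=grab(n);save(n+'1.png',p);np.savez('/tmp/%s.npz'%n,p=p,d=d);print(n,c)
o,R=yaw();print(o);print(R.round(3))
E
```

```text
top {'fx': 610.4925408755666, 'fy': 610.4925408755666, 'cx': 324.44411659237915, 'cy': 240.68083315572568, 'k1': 0.07052869455751203, 'R': array([[-0.05801018, -0.9983154 ,  0.00108803],
       [-0.97767965,  0.05659055, -0.20233636],
       [ 0.20193393, -0.01280132, -0.97931548]]), 't': array([0.04767126, 0.51803361, 1.28634359])}
side {'fx': 451.0407895842231, 'fy': 451.0407895842231, 'cx': 317.30599620087514, 'cy': 238.61841538425458, 'k1': -0.01016104058441744, 'R': array([[-0.99521373, -0.09529144, -0.02166062],
       [-0.03792612,  0.58091677, -0.81307891],
       [ 0.09006248, -0.80836579, -0.58175038]]), 't': array([0.52847716, 0.07693555, 0.95985499])}
{'t': 0.1, 'q': array([ 0.99490725,  0.47772444,  0.02237831,  1.55627885, -0.01149116,
        1.1093    , -0.083084  ]), 'joint_vel': array([-0.00185891, -0.00016685, -0.00116699, -0.00072784,  0.00018654,
       -0.00193059, -0.00013033]), 'joint_torque': array([ 4.14410722e-03, -5.97765183e+01,  1.61367182e+00, -2.81955582e+01,
        1.28815646e-02,  5.08469384e-03, -9.85624638e-06]), 'eef_pos': array([ 0.30411507, -0.60205582,  0.23045007]), 'tool_rot': array([-7.50477292e-04,  9.72769792e-01,  2.31772098e-01, -2.49915157e-04]), 'contact_force': array([-0.5055418 , -0.47854149, -0.29448876]), 'torque': array([-0.0209906 , -0.01462413, -0.00408084]), 'gripper_width': 1.0026464276901912}
[[ 0.893  0.451 -0.001]
 [ 0.451 -0.893  0.001]
 [-0.    -0.002 -1.   ]]
```

View pics/top1.png

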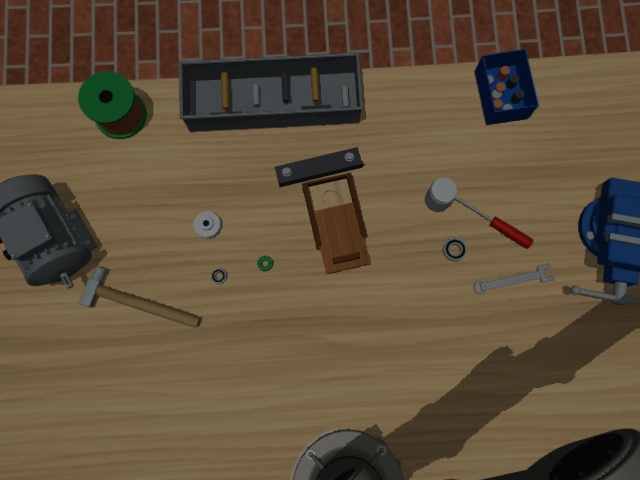

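View pics/side1.png

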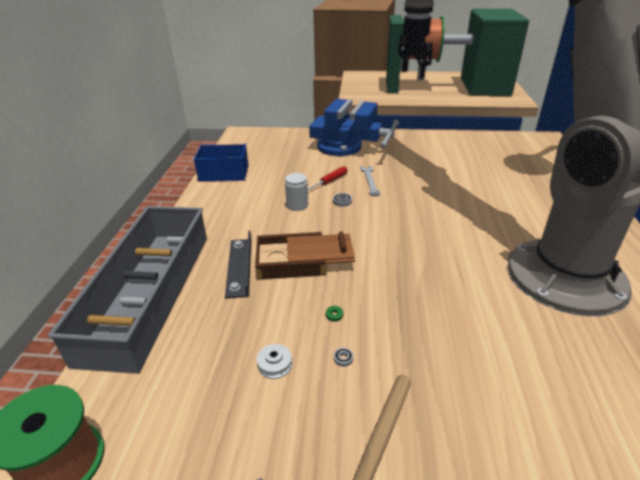

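Top view: the bearing candidates are a small steel one at (219,276), a green one at (265,263) and a big steel one at (455,250). The one at (219,276) fits: it is the smaller and not green. The case is at about (335,225), with its mouth toward the robot and the stop at (319,167). The side view shows the same layout, with the small bearing at (344,356). I'll confirm with one enlarged crop and measure from it.

Run:
```python
from h import *
z=np.load('/tmp/top.npz');p,d=z['p'],z['d'];c=eyes.calibration('top')
save('crop1.png',p[145:290,195:385],4)
def m(a,b,cond): return cond[b[0]:b[1],a[0]:a[1]]
hsv=cv2.cvtColor(p,cv2.COLOR_RGB2HSV).astype(int)
# bearings: low-saturation pixels in boxes
for nm,(u,v,r) in dict(small=(219,276,14),big=(455,250,16)).items():
    for n in ('top',):
        s=hsv[v-r:v+r,u-r:u+r]; mask=((s[...,1]<60)).astype(np.uint8)
        cn=max(cv2.findContours(mask,cv2.RETR_EXTERNAL,cv2.CHAIN_APPROX_NONE)[0],key=cv2.contourArea)
        (x,y),rad=cv2.minEnclosingCircle(cn);M=cv2.moments(cn)
        x,y=M['m10']/M['m00']+u-r,M['m01']/M['m00']+v-r
        print(nm,x,y,rad,onplane(c,x,y,.011),'diam m',2*rad*d[int(y),int(x)]/c['fx'],bydepth(c,d,x,y), mask.sum())
zs=np.load('/tmp/side.npz');ps,ds=zs['p'],zs['d'];cs=eyes.calibration('side')
print('side bearing',onplane(cs,344,356,.006))
# expected pixel of case points by depth
for u,v in [(332,198),(340,225),(346,254),(306,200),(356,195),(314,222),(324,182),(320,168)]:
    print(u,v,bydepth(c,d,u,v).round(4))
```

```text
small 218.1676029962547 275.5 7.975757122039795 [0.46305666 0.25845541 0.011     ] diam m 0.03597896 [ 0.46527225  0.26077615 -0.00304086] 173
big 454.68214136344625 249.0585529067336 11.779820442199707 [ 0.49240833 -0.27448822  0.011     ] diam m 0.053734075 [ 0.49400746 -0.27652379  0.00209029] 352
side bearing [0.45916067 0.25926999 0.006     ]
332 198 [ 0.6257 -0.0059  0.0173]
340 225 [ 0.5566 -0.0193  0.0383]
346 254 [ 0.4905 -0.0284  0.0369]
306 200 [0.6195 0.0534 0.035 ]
356 195 [ 0.6246 -0.0598  0.0352]
314 222 [0.5673 0.0382 0.0361]
324 182 [0.6627 0.0103 0.024 ]
320 168 [0.7022 0.0173 0.0072]
```

View pics/crop1.png

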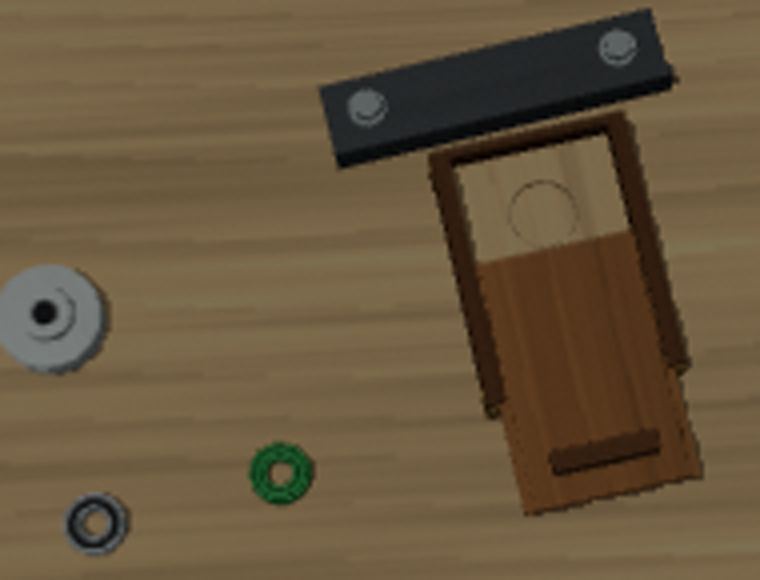

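The crop confirms it: the steel bearing is at crop (97,523), the green ring at (282,473), and the open seat ring at (544,215). Next I measure the case's yaw and the seat.

Run:
```python
from h import *
c=eyes.calibration('top')
f=lambda u,v,z:onplane(c,195+(u-1.5)/4,145+(v-1.5)/4,z)
P=dict(farL=(430,155,.038),farR=(630,113,.038),lipL=(490,415,.038),lipR=(687,370,.038),seat=(544,215,.018),bear=(97,523,.011),
 tailL=(525,515,.031),tailR=(702,475,.031),clL=(550,453,.054),clR=(656,430,.054),lidfL=(481,264,.037),lidfR=(632,232,.037),stopL=(340,160,.03),stopR=(674,80,.03))
Q={k:f(*v) for k,v in P.items()}
for k in Q: print(k,Q[k].round(4))
def ang(a,b): w=Q[b]-Q[a];return np.degrees(np.arctan2(w[1],w[0])),np.hypot(*w[:2])
for a,b in [('lipL','farL'),('lipR','farR'),('farR','farL'),('tailR','tailL'),('clR','clL'),('lidfR','lidfL'),('stopR','stopL')]: print(a,b,ang(a,b))
```

```text
farL [0.658  0.0601 0.038 ]
farR [ 0.6762 -0.0544  0.038 ]
lipL [0.5066 0.0346 0.038 ]
lipR [ 0.5257 -0.076   0.038 ]
seat [ 0.6248 -0.0027  0.018 ]
bear [0.4632 0.2569 0.011 ]
tailL [0.4508 0.0184 0.031 ]
tailR [ 0.4674 -0.0806  0.031 ]
clL [0.4805 0.0031 0.054 ]
clR [ 0.4899 -0.0554  0.054 ]
lidfL [0.5932 0.0348 0.037 ]
lidfR [ 0.6068 -0.0509  0.037 ]
stopL [0.6604 0.1114 0.03  ]
stopR [ 0.6969 -0.0814  0.03  ]
lipL farL (np.float64(9.568541734340673), np.float64(0.15354767680448253))
lipR farR (np.float64(8.177823690108244), np.float64(0.1520575819937902))
farR farL (np.float64(99.02624983889756), np.float64(0.11594152664673107))
tailR tailL (np.float64(99.5506287955939), np.float64(0.10044069754354305))
clR clL (np.float64(99.1079060401315), np.float64(0.05927296263012029))
lidfR lidfL (np.float64(99.01891688305611), np.float64(0.0868343047386268))
stopR stopL (np.float64(100.72390223019221), np.float64(0.1962394996764262))
```

```bash
python3 -m crank '[{"x":37,"y":-28},{"x":37,"y":-28},{"x":37,"y":-28},{"x":37,"y":-28},{"x":37,"y":-28},{"x":37,"y":-28},{"x":37,"y":-28},{"x":37,"y":-28},{"x":37,"y":-28},{"x":37,"y":-28},{"x":37,"y":-28},{"x":37,"y":-28}]' 30
python3 -m crank '[{"jaw":75,"x":8,"y":-36},{"x":8,"y":-36,"z":10},{"x":8,"y":-36,"z":10},{"x":8,"y":-36,"z":10},{"x":8,"y":-36,"z":10},{"x":8,"y":-36,"z":10},{"x":8,"y":-36,"z":10},{"x":8,"y":-36,"z":10},{"x":8,"y":-36,"z":10},{"x":8,"y":-36,"z":10},{"x":0,"y":0},{"x":0}]'
python3 -c "
from h import *
o,R=yaw();print(R.round(3));e=R.T@(np.array([.463,.2575,.03])-o['eef_pos']);print(e*1000,o['contact_force'])"
```

```text
[[ 0.893  0.451 -0.001]
 [ 0.451 -0.893  0.001]
 [-0.    -0.002 -1.   ]]
[ 529.43535097 -695.24657233  201.47273912] [-0.5055418  -0.47854149 -0.29448876]schema error: expected keys jaw, x, y, z, ax, ay, az
schema error: expected keys jaw, x, y, z, ax, ay, az
```

```bash
python3 -m crank '[{"jaw":100,"x":37,"y":-28,"z":0,"ax":0,"ay":0,"az":0},{"jaw":100,"x":37,"y":-28,"z":0,"ax":0,"ay":0,"az":0},{"jaw":100,"x":37,"y":-28,"z":0,"ax":0,"ay":0,"az":0},{"jaw":100,"x":37,"y":-28,"z":0,"ax":0,"ay":0,"az":0},{"jaw":100,"x":37,"y":-28,"z":0,"ax":0,"ay":0,"az":0},{"jaw":100,"x":37,"y":-28,"z":0,"ax":0,"ay":0,"az":0},{"jaw":100,"x":37,"y":-28,"z":0,"ax":0,"ay":0,"az":0},{"jaw":100,"x":37,"y":-28,"z":0,"ax":0,"ay":0,"az":0},{"jaw":100,"x":37,"y":-28,"z":0,"ax":0,"ay":0,"az":0},{"jaw":100,"x":37,"y":-28,"z":0,"ax":0,"ay":0,"az":0},{"jaw":100,"x":37,"y":-28,"z":0,"ax":0,"ay":0,"az":0},{"jaw":100,"x":37,"y":-28,"z":0,"ax":0,"ay":0,"az":0}]' 30
python3 -m crank '[{"jaw":75,"x":8,"y":-36,"z":0,"ax":0,"ay":0,"az":0},{"jaw":75,"x":8,"y":-36,"z":10,"ax":0,"ay":0,"az":0},{"jaw":75,"x":8,"y":-36,"z":10,"ax":0,"ay":0,"az":0},{"jaw":75,"x":8,"y":-36,"z":10,"ax":0,"ay":0,"az":0},{"jaw":75,"x":8,"y":-36,"z":10,"ax":0,"ay":0,"az":0},{"jaw":75,"x":8,"y":-36,"z":10,"ax":0,"ay":0,"az":0},{"jaw":75,"x":8,"y":-36,"z":10,"ax":0,"ay":0,"az":0},{"jaw":75,"x":8,"y":-36,"z":10,"ax":0,"ay":0,"az":0},{"jaw":75,"x":8,"y":-36,"z":10,"ax":0,"ay":0,"az":0},{"jaw":75,"x":8,"y":-36,"z":10,"ax":0,"ay":0,"az":0},{"jaw":75,"x":0,"y":0,"z":0,"ax":0,"ay":0,"az":0},{"jaw":75,"x":0,"y":0,"z":0,"ax":0,"ay":0,"az":0}]'
cat > e.py <<'E'
from h import *
import sys
T=np.array([float(a) for a in sys.argv[1:4]]);o,R=yaw()
print('t',o['t'],'tool-x ang',np.degrees(np.arctan2(R[1,0],R[0,0])).round(2),'tilt',R[:2,2].round(4),'pos',(o['eef_pos']*1000).round(1))
print('tool shift to target mm',(R.T@(T-o['eef_pos'])*1000).round(1),'F',o['contact_force'].round(1),'w',round(o['gripper_width']*85,1))
E
python3 e.py .463 .2575 .03
```

```text
t: 1.6
eef_pos: [0.5494, -0.1011, 0.231]
tool_rot: [-0.0, 0.973, 0.232, -0.0]
contact_force: [0.5, -0.7, -1.5]
gripper_width: 0.997
t: 3.1
eef_pos: [0.4583, 0.2543, 0.141]
tool_rot: [0.0, 0.973, 0.232, -0.0]
contact_force: [0.0, -0.0, -0.3]
gripper_width: 0.749
t 3.1 tool-x ang 26.79 tilt [-0.0005 -0.0009] pos [458.3 254.3 141. ]
tool shift to target mm [  5.8  -0.8 111. ] F [ 0.  -0.  -0.3] w 63.7
```

```bash
python3 -m crank '[{"jaw":75,"x":1,"y":-0.8,"z":20,"ax":0,"ay":0,"az":0},{"jaw":75,"x":2.4,"y":0,"z":30,"ax":0,"ay":0,"az":0},{"jaw":75,"x":2.4,"y":0,"z":30,"ax":0,"ay":0,"az":0},{"jaw":75,"x":0,"y":0,"z":25,"ax":0,"ay":0,"az":0},{"jaw":75,"x":0,"y":0,"z":12,"ax":0,"ay":0,"az":0},{"jaw":75,"x":0,"y":0,"z":8,"ax":0,"ay":0,"az":0},{"jaw":75,"x":0,"y":0,"z":6,"ax":0,"ay":0,"az":0},{"jaw":75,"x":0,"y":0,"z":5,"ax":0,"ay":0,"az":0},{"jaw":60,"x":0,"y":0,"z":0,"ax":0,"ay":0,"az":0},{"jaw":50,"x":0,"y":0,"z":0,"ax":0,"ay":0,"az":0},{"jaw":45,"x":0,"y":0,"z":0,"ax":0,"ay":0,"az":0},{"jaw":42,"x":0,"y":0,"z":0,"ax":0,"ay":0,"az":0}]' 20
python3 -m crank '[{"jaw":38,"x":0,"y":0,"z":0,"ax":0,"ay":0,"az":0},{"jaw":38,"x":0,"y":0,"z":0,"ax":0,"ay":0,"az":0},{"jaw":38,"x":0,"y":0,"z":0,"ax":0,"ay":0,"az":0},{"jaw":38,"x":0,"y":0,"z":0,"ax":0,"ay":0,"az":0}]'
python3 e.py .463 .2575 .005
```

```text
t: 4.6
eef_pos: [0.4632, 0.2585, 0.0055]
tool_rot: [-0.0, 0.973, 0.232, 0.0]
contact_force: [0.2, -0.1, -0.5]
gripper_width: 0.419
t: 5.1
eef_pos: [0.4632, 0.2585, 0.0056]
tool_rot: [-0.0, 0.973, 0.232, 0.0]
contact_force: [-1.2, -0.1, 5.8]
gripper_width: 0.384
t 5.1 tool-x ang 26.8 tilt [0.0004 0.0003] pos [463.2 258.5   5.6]
tool shift to target mm [-0.7  0.8  0.6] F [-1.2 -0.1  5.8] w 32.6
```

Run:
```python
from h import *
p,d,c=grab('side');u,v=proj(c,[.463,.257,.01]).astype(int);save('grip1.png',p[v-60:v+40,u-65:u+65],6)
print(u,v)
```

```text
341 353
```

View pics/grip1.png

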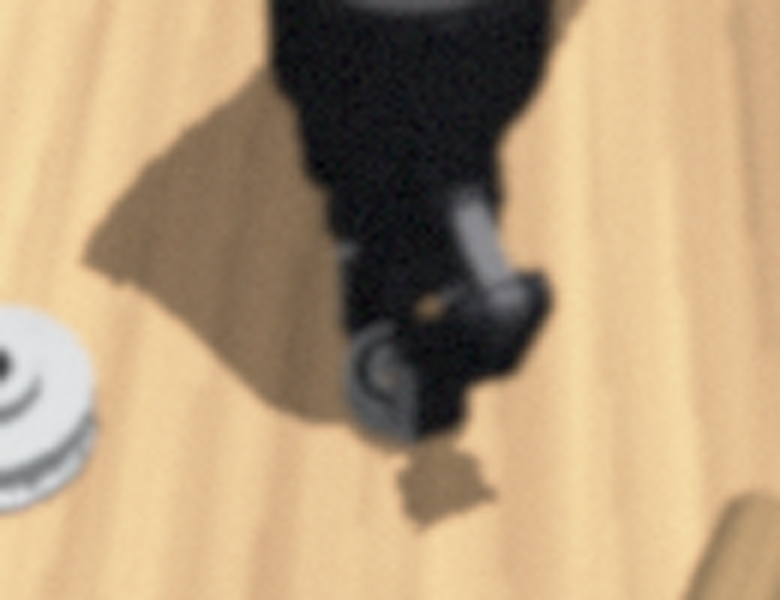

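The near finger at (440,380) hides the right part of the bearing (385,380), which seems shifted a little toward +x. I'll check this with projections and the top view.

Run:
```python
from h import *
c=eyes.calibration('side')
o,R=yaw();g=o['eef_pos']
for n,X in dict(tcp=g,near=g-R[:,1]*.0165,nearL=g-R[:,1]*.0165+R[:,0]*.011,nearR=g-R[:,1]*.0165-R[:,0]*.011).items():
    q=proj(c,X);print(n,(q-[341-65,353-60])*6)
print('bearing px->',onplane(c,341-65+385/6,353-60+380/6,.011),'orig',onplane(c,344,356,.011))
```

```text
tcp [394.31994035 376.02983519]
near [417.57026509 418.09336239]
nearL [382.45347722 429.8552404 ]
nearR [452.40526885 406.42284369]
bearing px-> [0.46561099 0.26467855 0.011     ] orig [0.45902704 0.26343915 0.011     ]
```

```bash
python3 -m crank '[{"jaw":32,"x":0,"y":0,"z":0,"ax":0,"ay":0,"az":0},{"jaw":32,"x":0,"y":0,"z":0,"ax":0,"ay":0,"az":0},{"jaw":32,"x":0,"y":0,"z":0,"ax":0,"ay":0,"az":0}]' 20
python3 -c "
from h import *
p,d,c=grab('top');u,v=proj(c,[.463,.257,.01]).astype(int);save('grip2.png',p[v-35:v+35,u-45:u+45],8)"
```

```text
t: 5.52
eef_pos: [0.4632, 0.2585, 0.0056]
tool_rot: [-0.0, 0.973, 0.232, 0.0]
contact_force: [-0.9, -0.7, 6.9]
gripper_width: 0.383
```

View pics/grip2.png

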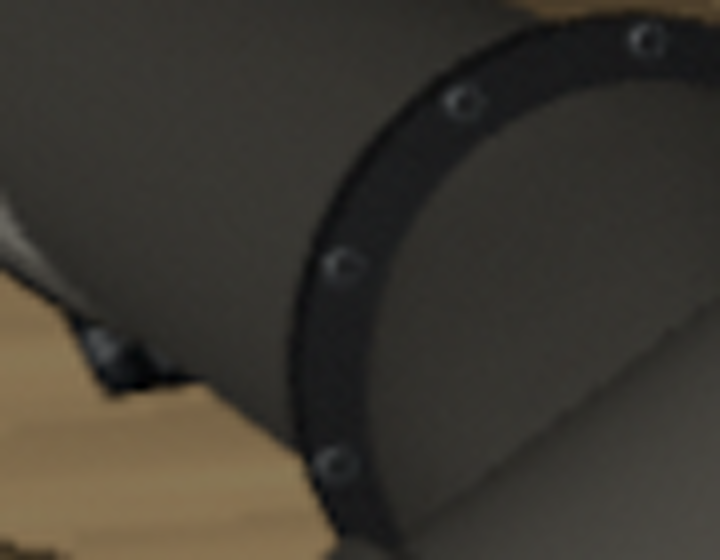

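```bash
python3 -m crank '[{"jaw":70,"x":0,"y":0,"z":0,"ax":0,"ay":0,"az":0},{"jaw":70,"x":0,"y":0,"z":0,"ax":0,"ay":0,"az":0},{"jaw":70,"x":0,"y":0,"z":0,"ax":0,"ay":0,"az":10},{"jaw":70,"x":0,"y":0,"z":0,"ax":0,"ay":0,"az":10},{"jaw":70,"x":0,"y":0,"z":0,"ax":0,"ay":0,"az":10},{"jaw":70,"x":0,"y":0,"z":0,"ax":0,"ay":0,"az":10},{"jaw":70,"x":0,"y":0,"z":0,"ax":0,"ay":0,"az":10},{"jaw":70,"x":0,"y":0,"z":0,"ax":0,"ay":0,"az":10},{"jaw":70,"x":0,"y":0,"z":0,"ax":0,"ay":0,"az":10},{"jaw":70,"x":0,"y":0,"z":0,"ax":0,"ay":0,"az":10},{"jaw":70,"x":0,"y":0,"z":0,"ax":0,"ay":0,"az":10},{"jaw":70,"x":0,"y":0,"z":0,"ax":0,"ay":0,"az":0}]' 20
python3 -m crank '[{"jaw":60,"x":0,"y":0,"z":0,"ax":0,"ay":0,"az":0},{"jaw":52,"x":0,"y":0,"z":-1,"ax":0,"ay":0,"az":0},{"jaw":45,"x":0,"y":0,"z":-1,"ax":0,"ay":0,"az":0},{"jaw":42,"x":0,"y":0,"z":0,"ax":0,"ay":0,"az":0},{"jaw":39,"x":0,"y":0,"z":0,"ax":0,"ay":0,"az":0},{"jaw":32,"x":0,"y":0,"z":0,"ax":0,"ay":0,"az":0},{"jaw":32,"x":0,"y":0,"z":0,"ax":0,"ay":0,"az":0},{"jaw":32,"x":0,"y":0,"z":0,"ax":0,"ay":0,"az":0},{"jaw":32,"x":0,"y":0,"z":0,"ax":0,"ay":0,"az":0}]' 25
python3 e.py .463 .2575 .005
```

```text
t: 7.08
eef_pos: [0.4628, 0.2587, 0.005]
tool_rot: [0.001, 0.853, -0.523, 0.001]
contact_force: [-0.1, -0.3, -0.1]
gripper_width: 0.699
t: 8.2
eef_pos: [0.4633, 0.2582, 0.0076]
tool_rot: [-0.0, 0.852, -0.524, 0.0]
contact_force: [-1.3, -0.9, 6.1]
gripper_width: 0.37
t 8.2 tool-x ang -63.21 tilt [0.0003 0.    ] pos [463.3 258.2   7.6]
tool shift to target mm [0.5 0.6 2.6] F [-1.3 -0.9  6.1] w 31.4
```

```bash
python3 -m crank '[{"jaw":55,"x":0,"y":0,"z":0,"ax":0,"ay":0,"az":0},{"jaw":55,"x":0,"y":0,"z":0,"ax":0,"ay":0,"az":0},{"jaw":55,"x":0,"y":0,"z":2,"ax":0,"ay":0,"az":0},{"jaw":55,"x":0,"y":0,"z":2.5,"ax":0,"ay":0,"az":0},{"jaw":48,"x":0,"y":0,"z":0,"ax":0,"ay":0,"az":0},{"jaw":44,"x":0,"y":0,"z":0,"ax":0,"ay":0,"az":0},{"jaw":40,"x":0,"y":0,"z":0,"ax":0,"ay":0,"az":0},{"jaw":32,"x":0,"y":0,"z":0,"ax":0,"ay":0,"az":0},{"jaw":32,"x":0,"y":0,"z":0,"ax":0,"ay":0,"az":0},{"jaw":32,"x":0,"y":0,"z":0,"ax":0,"ay":0,"az":0}]' 25
python3 e.py .463 .2575 .003
```

```text
t: 9.45
eef_pos: [0.4632, 0.2584, 0.003]
tool_rot: [-0.0, 0.852, -0.524, 0.0]
contact_force: [-0.5, -1.0, 4.6]
gripper_width: 0.38
t 9.45 tool-x ang -63.2 tilt [0.0001 0.0002] pos [463.2 258.4   3. ]
tool shift to target mm [0.7 0.5 0. ] F [-0.5 -1.   4.6] w 32.3
```

```bash
python3 -m crank '[{"jaw":32,"x":0,"y":0,"z":-3,"ax":0,"ay":0,"az":0},{"jaw":32,"x":0,"y":0,"z":-12,"ax":0,"ay":0,"az":0},{"jaw":32,"x":0,"y":0,"z":-25,"ax":0,"ay":0,"az":0},{"jaw":32,"x":20,"y":-2,"z":-20,"ax":0,"ay":0,"az":0},{"jaw":32,"x":40,"y":-3,"z":0,"ax":0,"ay":0,"az":0},{"jaw":32,"x":45,"y":-4,"z":0,"ax":0,"ay":0,"az":0},{"jaw":32,"x":50,"y":-4,"z":0,"ax":0,"ay":0,"az":0},{"jaw":32,"x":50,"y":-4,"z":0,"ax":0,"ay":0,"az":0},{"jaw":32,"x":45,"y":-4,"z":0,"ax":0,"ay":0,"az":0},{"jaw":32,"x":36,"y":-3,"z":0,"ax":0,"ay":0,"az":0},{"jaw":32,"x":20,"y":-1,"z":0,"ax":0,"ay":0,"az":0},{"jaw":32,"x":0,"y":0,"z":0,"ax":0,"ay":0,"az":0}]' 35
python3 e.py .6235 -.0035 .063
python3 - <<'E'
from h import *
p,d,c=grab('side');o,R=yaw();g=o['eef_pos']-[0,0,.003]
a=proj(c,g);b=proj(c,g+[0,0,.011]);print('bearing bottom/top centre pred',a,b)
z=np.load('/tmp/side.npz');u,v=(277,252)
s=np.vstack([p[v-45:v+30,u-60:u+60],z['p'][v-37:v+13,u-60:u+60]]);save('hover.png',s,4.7);print('crop origin',u-60,v-45,'seat row offset: row75->',v-37)
E
```

```text
t: 10.95
eef_pos: [0.6235, -0.0046, 0.0631]
tool_rot: [0.0, 0.851, -0.525, 0.0]
contact_force: [-0.2, 0.3, 0.2]
gripper_width: 0.371
t 10.95 tool-x ang -63.31 tilt [ 0.0003 -0.0004] pos [623.5  -4.6  63.1]
tool shift to target mm [-1.  -0.4  0.1] F [-0.2  0.3  0.2] w 31.5
bearing bottom/top centre pred [274.89132377 240.05058688] [274.50361176 235.93139482]
crop origin 217 207 seat row offset: row75-> 215
```

View pics/hover.png

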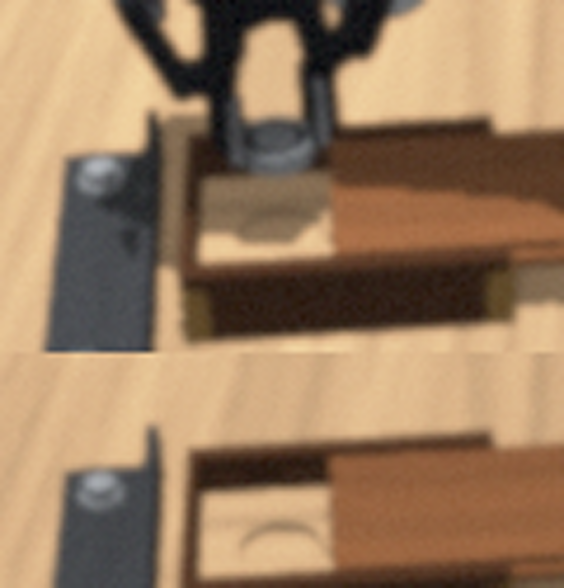

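The bearing is held level: top centre at about crop (280,137), fingers at 240 and 318. The side camera therefore draws things about 2 px to the right of prediction. The seat arc is at crop (282,520). I'll fit the ring in both first pictures and correct for that bias.

Run:
```python
from h import *
from scipy.optimize import least_squares
def fitc(P,r=.019):
    s=least_squares(lambda q:np.hypot(P[:,0]-q[0],P[:,1]-q[1])-r,P.mean(0)+[0,-.0],loss='soft_l1',f_scale=.001);return s.x,np.abs(s.fun).mean()*1000,len(P)
for n,(u0,u1,v0,v1),du in(('side',(266,288,247,262),(-2.1,-.2)),('top',(319,343,186,206),(0,0))):
    z=np.load(f'/tmp/{n}.npz');c=eyes.calibration(n)
    g=cv2.cvtColor(z['p'],cv2.COLOR_RGB2GRAY).astype(float)
    bl=g-cv2.GaussianBlur(g,(0,0),4)
    b=bl[v0:v1,u0:u1]; 
    yy,xx=np.where(b<np.percentile(b,14))
    print(n);print('\n'.join(''.join('#' if q else '.' for q in r) for r in b<np.percentile(b,14)))
    P=np.array([onplane(c,x+u0+du[0],y+v0+du[1],.0175)[:2] for x,y in zip(xx,yy)])
    print(fitc(P))
```

```text
side
......................
......................
.....................#
..........###.........
.....###########......
....#############.....
...###########.###....
...###................
..##..................
......................
......................
......................
......................
......................
......................
(array([0.62772966, 0.00077278]), np.float64(2.932905036705995), 47)
top
........................
.................#......
.................#......
.................####...
........#######...#.....
......####....###.#.#...
.....##.........######..
.....#...........##.##..
....#.............####..
....#.............##.#..
...#...............###..
...#...............####.
...#................###.
...#................#...
...#....................
....#...................
....#..............#....
.....#..................
........................
.....................###
(array([ 0.62673196, -0.00360566]), np.float64(2.599611300077949), 68)
```

Run:
```python
from h import *
c=eyes.calibration('side');t=eyes.calibration('top')
for x in(.619,.622,.625):
  for y in(-.006,-.003,0):
    print(x,y,'side rim-far',proj(c,[x,y-.019,.018]).round(2),'L',proj(c,[x+.019,y,.018]).round(2),'R',proj(c,[x-.019,y,.018]).round(2),'top C',proj(t,[x,y,.018]).round(2))
```

```text
0.619 -0.006 side rim-far [279.67 249.31] L [269.93 254.05] R [286.68 254.75] top C [332.23 200.75]
0.619 -0.003 side rim-far [279.45 250.1 ] L [269.68 254.87] R [286.48 255.57] top C [330.92 200.83]
0.619 0 side rim-far [279.24 250.9 ] L [269.44 255.69] R [286.27 256.39] top C [329.61 200.9 ]
0.622 -0.006 side rim-far [278.37 249.25] L [268.61 254.  ] R [285.35 254.69] top C [332.15 199.48]
0.622 -0.003 side rim-far [278.15 250.05] L [268.36 254.81] R [285.15 255.51] top C [330.84 199.56]
0.622 0 side rim-far [277.93 250.85] L [268.12 255.63] R [284.94 256.34] top C [329.53 199.63]
0.625 -0.006 side rim-far [277.06 249.2 ] L [267.29 253.94] R [284.03 254.64] top C [332.07 198.22]
0.625 -0.003 side rim-far [276.84 249.99] L [267.04 254.76] R [283.82 255.46] top C [330.76 198.29]
0.625 0 side rim-far [276.62 250.79] L [266.8  255.57] R [283.61 256.28] top C [329.45 198.36]
```

Run:
```python
from h import *
p,d,c=grab('side');g=cv2.cvtColor(p,cv2.COLOR_RGB2GRAY)
np.set_printoptions(linewidth=220)
print('cols',np.arange(262,290))
for r in range(226,246): print(r,g[r,262:290])
o,R=yaw();g0=o['eef_pos']
for z in (-.003,.008):
  for s in(-1,1): 
    print('edge',z,s,proj(c,g0+[s*.0175,0,z]))
print('near',proj(c,g0+[0,.0175,-.003]),proj(c,g0+[0,.0175,.008]),'far',proj(c,g0+[0,-.0175,.008]))
```

```text
cols [262 263 264 265 266 267 268 269 270 271 272 273 274 275 276 277 278 279 280 281 282 283 284 285 286 287 288 289]
226 [ 14  21  21  30  59 116 166 188 195 193 193 192 193 195 195 195 193 185 152  94  42  42  63  69  55  61 108 162]
227 [ 21  22  21  28  61 114 162 185 195 194 194 191 192 195 195 196 194 189 158 100  41  44  61  69  58  57 102 159]
228 [ 32  17  25  30  58 100 150 182 192 194 193 192 192 194 195 196 195 186 155  98  45  35  61  69  65  56  97 152]
229 [ 37  29  31  45  61  91 132 173 192 192 194 193 192 194 193 195 195 185 159  97  42  37  61  74  63  55  95 150]
230 [ 41  15  32  51  69  82 118 163 186 189 191 190 190 194 195 196 190 184 159  97  48  35  60  76  71  59  95 148]
231 [ 37  27  33  49  68  81 109 152 180 189 186 182 181 181 180 179 180 175 149 102  49  36  59  76  74  58  91 146]
232 [ 30  24  27  48  67  73  97 134 161 170 160 152 143 140 142 140 145 144 131  95  51  39  59  75  68  54  85 133]
233 [ 37  28  33  51  66  70  81 103 126 130 120 109 101  96  96  96  98 102  98  75  48  44  55  76  73  57  60  93]
234 [32 24 27 47 63 69 67 76 85 86 80
[... 827 characters left out ...]
  64  72  88  90  95  98 103 102  98 101  99  97  91  82  65  55  48  56  59  62  66]
243 [ 42  38  41  48  57  61  65  67  81  86  93  93  94  95  97  97 103  98  97  94  87  83  77  78  76  75  66  63]
244 [ 68  68  70  73  73  80  83  83  90  97 100  98  97  99 100 100 105 104 105 104 103 102 105 102  93  82  74  65]
245 [ 98  98 102 101 102 105 103 106 106 107 111 108 106 103 108 110 113 112 112 113 112 111 112 109 103  89  74  71]
edge -0.003 -1 [282.87858426 240.70292452]
edge -0.003 1 [267.03022975 240.08786231]
edge 0.008 -1 [282.54233055 236.57792075]
edge 0.008 1 [266.59143286 235.97241156]
near [273.54627928 245.15486532] [273.14351917 241.00573612] far [275.9235058  231.67869916]
```

```bash
python3 -m crank '[{"jaw":32,"x":0,"y":0,"z":0,"ax":0,"ay":0,"az":-9},{"jaw":32,"x":0,"y":0,"z":0,"ax":0,"ay":0,"az":-9},{"jaw":32,"x":0,"y":0,"z":0,"ax":0,"ay":0,"az":-9},{"jaw":32,"x":0,"y":0,"z":0,"ax":0,"ay":0,"az":-9},{"jaw":32,"x":0,"y":0,"z":0,"ax":0,"ay":0,"az":-9},{"jaw":32,"x":0,"y":0,"z":0,"ax":0,"ay":0,"az":-9},{"jaw":32,"x":0,"y":0,"z":0,"ax":0,"ay":0,"az":-9},{"jaw":32,"x":0,"y":0,"z":0,"ax":0,"ay":0,"az":-9},{"jaw":32,"x":0,"y":0,"z":0,"ax":0,"ay":0,"az":-0.4},{"jaw":32,"x":0,"y":0,"z":0,"ax":0,"ay":0,"az":0}]' 35
python3 e.py .6255 -.0035 .026
```

```text
t: 12.3
eef_pos: [0.623, -0.0023, 0.0628]
tool_rot: [-0.0, 0.997, 0.08, -0.0]
contact_force: [-0.7, -0.5, -0.1]
gripper_width: 0.372
t 12.3 tool-x ang 9.13 tilt [-0.0003  0.0005] pos [623.   -2.3  62.8]
tool shift to target mm [ 2.3  1.6 36.8] F [-0.7 -0.5 -0.1] w 31.6
```

```bash
python3 -m crank '[{"jaw":32,"x":1.2,"y":0.8,"z":10,"ax":0,"ay":0,"az":0},{"jaw":32,"x":1.1,"y":0.8,"z":12,"ax":0,"ay":0,"az":0},{"jaw":32,"x":0,"y":0,"z":9,"ax":0,"ay":0,"az":0},{"jaw":32,"x":0,"y":0,"z":4,"ax":0,"ay":0,"az":0},{"jaw":32,"x":0,"y":0,"z":1.8,"ax":0,"ay":0,"az":0},{"jaw":32,"x":0,"y":0,"z":0,"ax":0,"ay":0,"az":0}]' 35
python3 e.py .6255 -.0035 .022
python3 -m crank '[{"jaw":32,"x":0,"y":0,"z":1,"ax":0,"ay":0,"az":0},{"jaw":32,"x":0,"y":0,"z":1,"ax":0,"ay":0,"az":0},{"jaw":32,"x":0,"y":0,"z":1,"ax":0,"ay":0,"az":0},{"jaw":32,"x":0,"y":0,"z":1,"ax":0,"ay":0,"az":0}]'
python3 e.py .6255 -.0035 .017
```

```text
t: 13.05
eef_pos: [0.626, -0.0048, 0.0261]
tool_rot: [0.0, 0.997, 0.08, 0.0]
contact_force: [-0.2, -0.6, -1.2]
gripper_width: 0.373
t 13.05 tool-x ang 9.19 tilt [ 0.0002 -0.    ] pos [626.   -4.8  26.1]
tool shift to target mm [-0.3 -1.3  4.1] F [-0.2 -0.6 -1.2] w 31.7
t: 13.55
eef_pos: [0.6259, -0.0047, 0.022]
tool_rot: [-0.0, 0.997, 0.08, 0.0]
contact_force: [-0.9, -0.4, 0.2]
gripper_width: 0.375
t 13.55 tool-x ang 9.21 tilt [0.0001 0.    ] pos [625.9  -4.7  22. ]
tool shift to target mm [-0.2 -1.3  5. ] F [-0.9 -0.4  0.2] w 31.9
```

```bash
python3 -m crank '[{"jaw":32,"x":0,"y":-0.8,"z":0.7,"ax":0,"ay":0,"az":0},{"jaw":32,"x":0,"y":0,"z":0.7,"ax":0,"ay":0,"az":0},{"jaw":32,"x":0,"y":0,"z":0.6,"ax":0,"ay":0,"az":0},{"jaw":32,"x":0,"y":0,"z":0,"ax":0,"ay":0,"az":0}]'
python3 e.py .6255 -.0035 .017
```

```text
t: 14.05
eef_pos: [0.6259, -0.0039, 0.0207]
tool_rot: [-0.0, 0.997, 0.08, 0.0]
contact_force: [-2.7, 0.4, 6.1]
gripper_width: 0.371
t 14.05 tool-x ang 9.2 tilt [0.0003 0.0001] pos [625.9  -3.9  20.7]
tool shift to target mm [-0.3 -0.4  3.7] F [-2.7  0.4  6.1] w 31.5
```

```bash
python3 - <<'E'
from h import *
o,R=yaw();F=o['contact_force'];M=o['torque'];print('F',F,'M',M)
# M about some point; contact point r rel to TCP assuming M at TCP: r x F
print('if at TCP: r_xy≈',(-M[1]/F[2]*1000,M[0]/F[2]*1000))
E
python3 -m crank '[{"jaw":32,"x":0,"y":0,"z":-1.5,"ax":0,"ay":0,"az":0},{"jaw":32,"x":0,"y":0,"z":0,"ax":0,"ay":0,"az":0}]'
python3 -c "
from h import *
o,R=yaw();print(o['contact_force'],o['torque'],o['eef_pos'])"
```

```text
F [-2.6972013   0.42659456  6.11643809] M [-0.06472337  0.44580775 -0.00583107]
if at TCP: r_xy≈ (np.float64(-72.88682460831645), np.float64(-10.581872363808928))
t: 14.3
eef_pos: [0.6258, -0.0039, 0.0215]
tool_rot: [0.0, 0.997, 0.08, 0.0]
contact_force: [-0.3, 0.2, 0.1]
gripper_width: 0.375
[-0.28535961  0.18209056  0.08403381] [0.01332917 0.03134774 0.01100325] [ 0.6258297  -0.00388907  0.02148969]
```

```bash
python3 -m crank '[{"jaw":32,"x":-1.3,"y":-1.2,"z":0,"ax":0,"ay":0,"az":0},{"jaw":32,"x":0,"y":0,"z":0.7,"ax":0,"ay":0,"az":0},{"jaw":32,"x":0,"y":0,"z":0.7,"ax":0,"ay":0,"az":0},{"jaw":32,"x":0,"y":0,"z":0.3,"ax":0,"ay":0,"az":0},{"jaw":32,"x":0,"y":0,"z":0,"ax":0,"ay":0,"az":0}]'
python3 -c "
from h import *
o,R=yaw();print(o['contact_force'],o['torque'],o['eef_pos'])"
```

```text
t: 14.92
eef_pos: [0.6243, -0.003, 0.0198]
tool_rot: [0.0, 0.997, 0.08, -0.0]
contact_force: [0.2, -0.5, -0.3]
gripper_width: 0.373
[ 0.18755375 -0.51963758 -0.29788232] [0.07455679 0.01327065 0.0490242 ] [ 0.62428173 -0.00301004  0.01976436]
```

```bash
python3 -m crank '[{"jaw":32,"x":0,"y":0,"z":0.7,"ax":0,"ay":0,"az":0},{"jaw":32,"x":0,"y":0,"z":0.7,"ax":0,"ay":0,"az":0},{"jaw":32,"x":0,"y":0,"z":0.4,"ax":0,"ay":0,"az":0},{"jaw":32,"x":0,"y":0,"z":0,"ax":0,"ay":0,"az":0}]'
python3 -c "
from h import *
o,R=yaw();print(o['contact_force'],o['torque'],o['eef_pos'])"
```

```text
t: 15.42
eef_pos: [0.6243, -0.003, 0.018]
tool_rot: [0.0, 0.997, 0.08, -0.0]
contact_force: [0.4, 0.2, -0.4]
gripper_width: 0.373
[ 0.37132601  0.17293817 -0.43963787] [-0.02043268  0.03675773  0.0247092 ] [ 0.62426811 -0.00295193  0.01795975]
```

In the recess, and still free. I'll ease down to the floor.

```bash
python3 -m crank '[{"jaw":32,"x":0,"y":0,"z":0.5,"ax":0,"ay":0,"az":0},{"jaw":32,"x":0,"y":0,"z":0.4,"ax":0,"ay":0,"az":0},{"jaw":32,"x":0,"y":0,"z":0,"ax":0,"ay":0,"az":0}]'
python3 -m crank '[{"jaw":32,"x":0,"y":0,"z":0.4,"ax":0,"ay":0,"az":0},{"jaw":32,"x":0,"y":0,"z":0,"ax":0,"ay":0,"az":0}]'
```

```text
t: 15.8
eef_pos: [0.6244, -0.003, 0.0176]
tool_rot: [-0.0, 0.997, 0.08, 0.0]
contact_force: [-2.7, 0.4, 5.1]
gripper_width: 0.371
t: 16.05
eef_pos: [0.6244, -0.003, 0.0176]
tool_rot: [-0.0, 0.997, 0.08, 0.0]
contact_force: [-4.0, -0.4, 8.4]
gripper_width: 0.376
```

```bash
python3 -m crank '[{"jaw":37,"x":0,"y":0,"z":-0.4,"ax":0,"ay":0,"az":0},{"jaw":38,"x":0,"y":0,"z":0,"ax":0,"ay":0,"az":0},{"jaw":40,"x":0,"y":0,"z":0,"ax":0,"ay":0,"az":0},{"jaw":42,"x":0,"y":0,"z":0,"ax":0,"ay":0,"az":0},{"jaw":46,"x":0,"y":0,"z":0,"ax":0,"ay":0,"az":0},{"jaw":50,"x":0,"y":0,"z":0,"ax":0,"ay":0,"az":0},{"jaw":55,"x":0,"y":0,"z":0,"ax":0,"ay":0,"az":0},{"jaw":55,"x":0,"y":0,"z":-3,"ax":0,"ay":0,"az":0},{"jaw":55,"x":0,"y":0,"z":-8,"ax":0,"ay":0,"az":0},{"jaw":55,"x":0,"y":0,"z":-20,"ax":0,"ay":0,"az":0},{"jaw":55,"x":0,"y":0,"z":-40,"ax":0,"ay":0,"az":0},{"jaw":55,"x":0,"y":0,"z":-30,"ax":0,"ay":0,"az":0}]' 20
python3 e.py .47 -.03 .1
```

```text
t: 17.55
eef_pos: [0.6251, -0.003, 0.1213]
tool_rot: [0.0, 0.997, 0.08, 0.001]
contact_force: [-0.2, 0.1, 0.8]
gripper_width: 0.553
t 17.55 tool-x ang 9.19 tilt [0.0026 0.0002] pos [625.1  -3.  121.3]
tool shift to target mm [-157.5    1.8   20.9] F [-0.2  0.1  0.8] w 47.0
```

```bash
python3 -m crank '[{"jaw":30,"x":-30,"y":0,"z":0,"ax":0,"ay":0,"az":9},{"jaw":0,"x":0,"y":0,"z":0,"ax":0,"ay":0,"az":-9},{"jaw":0,"x":-32,"y":0.5,"z":0,"ax":0,"ay":0,"az":0},{"jaw":0,"x":-32,"y":0.5,"z":0,"ax":0,"ay":0,"az":0},{"jaw":0,"x":-32,"y":0.5,"z":0,"ax":0,"ay":0,"az":0},{"jaw":0,"x":-31,"y":0,"z":0,"ax":0,"ay":0,"az":0},{"jaw":0,"x":-20,"y":0,"z":0,"ax":0,"ay":0,"az":0},{"jaw":0,"x":-10,"y":0,"z":0,"ax":0,"ay":0,"az":0},{"jaw":0,"x":0,"y":0,"z":0,"ax":0,"ay":0,"az":0}]' 100
python3 - <<'E'
from h import *
o=readout.get_obs();print(o['q'].round(2))
p,d,c=grab('side');ps,_,ct=grab('top')
u,v=300,255;u2,v2=335,225
a=cv2.resize(p[v-40:v+40,u-65:u+65],None,fx=4.6,fy=4.6,interpolation=cv2.INTER_CUBIC)
b=cv2.resize(ps[v2-60:v2+20,u2-65:u2+65],None,fx=2.8,fy=2.8,interpolation=cv2.INTER_CUBIC)
W=np.zeros((a.shape[0]+b.shape[0],a.shape[1],3),np.uint8);W[:a.shape[0]]=a;W[a.shape[0]:,:b.shape[1]]=b
save('seated.png',W);print(W.shape)
E
python3 e.py .44 -.0325 .041
```

```text
t: 18.68
eef_pos: [0.4403, -0.0344, 0.1189]
tool_rot: [-0.0, 0.997, 0.08, 0.001]
contact_force: [0.2, 0.6, -0.0]
gripper_width: -0.001
[-0.16  0.25  0.11  2.21 -0.04  0.68 -1.43]
(592, 598, 3)
t 18.775 tool-x ang 9.21 tilt [0.0017 0.0002] pos [441.2 -34.1 118.7]
tool shift to target mm [-1.  -1.8 77.7] F [-0.6  0.5 -1.1] w -0.2
```

View pics/seated.png

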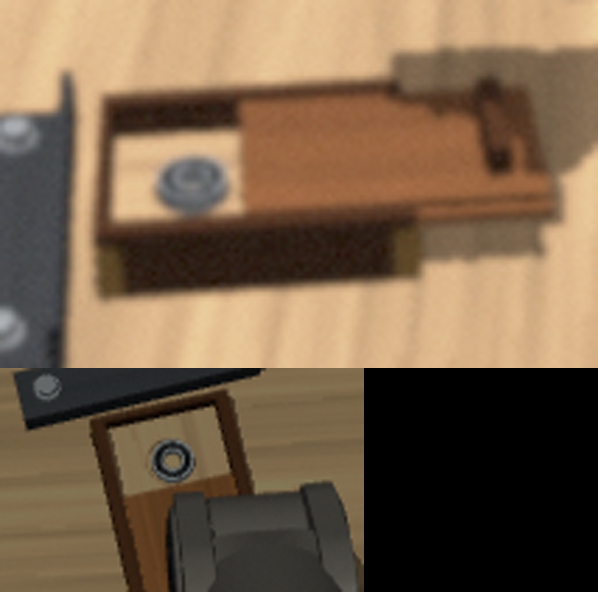

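The bearing is lying flat in the seat (side crop (192,185), top crop (173,461)). The lid's cleat is at side crop (492,130). Now I turn the jaws along the case axis and go down behind the cleat.

```bash
python3 -m crank '[{"jaw":0,"x":0,"y":0,"z":0,"ax":0,"ay":0,"az":-10},{"jaw":0,"x":0,"y":0,"z":0,"ax":0,"ay":0,"az":-10},{"jaw":0,"x":0,"y":0,"z":0,"ax":0,"ay":0,"az":-10},{"jaw":0,"x":0,"y":0,"z":0,"ax":0,"ay":0,"az":-10},{"jaw":0,"x":0,"y":0,"z":0,"ax":0,"ay":0,"az":-10},{"jaw":0,"x":0,"y":0,"z":0,"ax":0,"ay":0,"az":-10},{"jaw":0,"x":0,"y":0,"z":0,"ax":0,"ay":0,"az":-10},{"jaw":0,"x":0,"y":0,"z":0,"ax":0,"ay":0,"az":-10},{"jaw":0,"x":0,"y":0,"z":0,"ax":0,"ay":0,"az":-10},{"jaw":0,"x":0,"y":0,"z":0,"ax":0,"ay":0,"az":0}]' 100
python3 e.py .44 -.0325 .042
```

```text
t: 20.02
eef_pos: [0.4408, -0.0342, 0.1181]
tool_rot: [0.0, 0.649, 0.761, 0.0]
contact_force: [0.4, -0.8, -0.7]
gripper_width: -0.0
t 20.025 tool-x ang 99.11 tilt [0.0005 0.0004] pos [440.8 -34.2 118.1]
tool shift to target mm [ 1.8 -0.6 76.1] F [ 0.4 -0.8 -0.7] w -0.0
```

```bash
python3 -m crank '[{"jaw":0,"x":0.9,"y":0,"z":15,"ax":0,"ay":0,"az":0},{"jaw":0,"x":0.9,"y":0,"z":20,"ax":0,"ay":0,"az":0},{"jaw":0,"x":0,"y":0,"z":20,"ax":0,"ay":0,"az":0},{"jaw":0,"x":0,"y":0,"z":12,"ax":0,"ay":0,"az":0},{"jaw":0,"x":0,"y":0,"z":6,"ax":0,"ay":0,"az":0},{"jaw":0,"x":0,"y":0,"z":2.5,"ax":0,"ay":0,"az":0},{"jaw":0,"x":0,"y":0,"z":0,"ax":0,"ay":0,"az":0}]' 100
python3 e.py .44 -.0325 .042
python3 -m crank '[{"jaw":0,"x":0,"y":3,"z":0,"ax":0,"ay":0,"az":0},{"jaw":0,"x":0,"y":3,"z":0,"ax":0,"ay":0,"az":0},{"jaw":0,"x":0,"y":3,"z":0,"ax":0,"ay":0,"az":0},{"jaw":0,"x":0,"y":2,"z":0,"ax":0,"ay":0,"az":0},{"jaw":0,"x":0,"y":2,"z":0,"ax":0,"ay":0,"az":0},{"jaw":0,"x":0,"y":1,"z":0,"ax":0,"ay":0,"az":0}]'
```

```text
t: 20.9
eef_pos: [0.4399, -0.0326, 0.0428]
tool_rot: [0.0, 0.648, 0.761, 0.0]
contact_force: [-0.2, -0.2, 0.3]
gripper_width: 0.001
t 20.9 tool-x ang 99.19 tilt [ 0.0005 -0.    ] pos [439.9 -32.6  42.8]
tool shift to target mm [0.  0.1 0.8] F [-0.2 -0.2  0.3] w 0.1
t: 21.65
eef_pos: [0.4536, -0.0303, 0.0426]
tool_rot: [-0.0, 0.648, 0.762, -0.0]
contact_force: [-0.3, -0.1, 0.1]
gripper_width: 0.002
```

```bash
python3 -m crank '[{"jaw":0,"x":0,"y":2,"z":0,"ax":0,"ay":0,"az":0},{"jaw":0,"x":0,"y":2,"z":0,"ax":0,"ay":0,"az":0},{"jaw":0,"x":0,"y":2,"z":0,"ax":0,"ay":0,"az":0},{"jaw":0,"x":0,"y":2,"z":0,"ax":0,"ay":0,"az":0},{"jaw":0,"x":0,"y":2,"z":0,"ax":0,"ay":0,"az":0}]' 100
python3 -m crank '[{"jaw":0,"x":0,"y":2,"z":0,"ax":0,"ay":0,"az":0},{"jaw":0,"x":0,"y":2,"z":0,"ax":0,"ay":0,"az":0},{"jaw":0,"x":0,"y":2,"z":0,"ax":0,"ay":0,"az":0},{"jaw":0,"x":0,"y":2,"z":0,"ax":0,"ay":0,"az":0},{"jaw":0,"x":0,"y":2,"z":0,"ax":0,"ay":0,"az":0}]'
python3 e.py .44 -.0325 .042
```

```text
t: 22.28
eef_pos: [0.4634, -0.0287, 0.0426]
tool_rot: [-0.0, 0.648, 0.762, -0.0]
contact_force: [-0.1, 0.6, -0.7]
gripper_width: 0.001
t: 22.9
eef_pos: [0.4733, -0.0271, 0.0426]
tool_rot: [0.0, 0.648, 0.762, 0.0]
contact_force: [0.1, 0.1, -0.3]
gripper_width: -0.002
t 22.9 tool-x ang 99.2 tilt [ 0. -0.] pos [473.3 -27.1  42.6]
tool shift to target mm [ -0.  -33.8   0.6] F [ 0.1  0.1 -0.3] w -0.1
```

```bash
python3 -m crank '[{"jaw":0,"x":0,"y":1.5,"z":0,"ax":0,"ay":0,"az":0},{"jaw":0,"x":0,"y":1.5,"z":0,"ax":0,"ay":0,"az":0},{"jaw":0,"x":0,"y":1.5,"z":0,"ax":0,"ay":0,"az":0},{"jaw":0,"x":0,"y":1.5,"z":0,"ax":0,"ay":0,"az":0}]' 100
python3 - <<'E'
from h import *
p,d,c=grab('side');u,v=300,255
save('push1.png',p[v-45:v+45,u-65:u+65],5)
E
```

```text
t: 23.4
eef_pos: [0.4793, -0.0262, 0.0426]
tool_rot: [0.0, 0.648, 0.762, 0.0]
contact_force: [-0.0, -0.1, 1.0]
gripper_width: 0.0
```

View pics/push1.png

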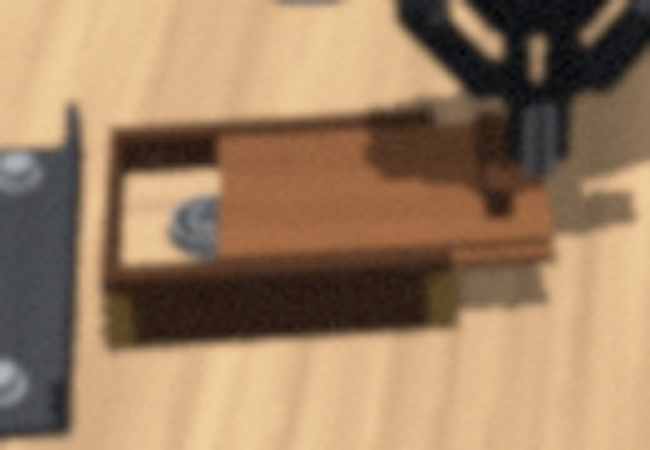

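The lid is moving and now half covers the bearing without snagging (lid front at crop x=217). The finger bears on the cleat at (505,160), and the case still stands where it was. I'll carry on slowly.

```bash
python3 -m crank '[{"jaw":0,"x":0,"y":1.5,"z":0,"ax":0,"ay":0,"az":0},{"jaw":0,"x":0,"y":1.5,"z":0,"ax":0,"ay":0,"az":0},{"jaw":0,"x":0,"y":1.5,"z":0,"ax":0,"ay":0,"az":0},{"jaw":0,"x":0,"y":1.5,"z":0,"ax":0,"ay":0,"az":0},{"jaw":0,"x":0,"y":1.5,"z":0,"ax":0,"ay":0,"az":0},{"jaw":0,"x":0,"y":1.5,"z":0,"ax":0,"ay":0,"az":0}]' 100
python3 -m crank '[{"jaw":0,"x":0,"y":1.5,"z":0,"ax":0,"ay":0,"az":0},{"jaw":0,"x":0,"y":1.5,"z":0,"ax":0,"ay":0,"az":0},{"jaw":0,"x":0,"y":1.5,"z":0,"ax":0,"ay":0,"az":0},{"jaw":0,"x":0,"y":1.5,"z":0,"ax":0,"ay":0,"az":0},{"jaw":0,"x":0,"y":1.5,"z":0,"ax":0,"ay":0,"az":0},{"jaw":0,"x":0,"y":1.5,"z":0,"ax":0,"ay":0,"az":0}]'
python3 -m crank '[{"jaw":0,"x":0,"y":1.5,"z":0,"ax":0,"ay":0,"az":0},{"jaw":0,"x":0,"y":1.5,"z":0,"ax":0,"ay":0,"az":0},{"jaw":0,"x":0,"y":1.5,"z":0,"ax":0,"ay":0,"az":0},{"jaw":0,"x":0,"y":1.5,"z":0,"ax":0,"ay":0,"az":0}]'
python3 e.py .44 -.0325 .042
```

```text
t: 24.2
eef_pos: [0.4881, -0.0247, 0.0426]
tool_rot: [0.0, 0.648, 0.762, -0.0]
contact_force: [0.0, 0.4, 0.6]
gripper_width: -0.003
t: 24.95
eef_pos: [0.497, -0.0233, 0.0426]
tool_rot: [-0.0, 0.648, 0.762, -0.0]
contact_force: [-0.2, 0.0, -0.1]
gripper_width: 0.003
t: 25.45
eef_pos: [0.5029, -0.0223, 0.0426]
tool_rot: [0.0, 0.648, 0.762, 0.0]
contact_force: [-1.2, -0.0, 0.1]
gripper_width: -0.002
t 25.45 tool-x ang 99.2 tilt [0.0001 0.    ] pos [502.9 -22.3  42.6]
tool shift to target mm [ -0.  -63.8   0.6] F [-1.2 -0.   0.1] w -0.2
```

```bash
python3 -m crank '[{"jaw":0,"x":0,"y":1,"z":0,"ax":0,"ay":0,"az":0},{"jaw":0,"x":0,"y":1,"z":0,"ax":0,"ay":0,"az":0},{"jaw":0,"x":0,"y":1,"z":0,"ax":0,"ay":0,"az":0},{"jaw":0,"x":0,"y":1,"z":0,"ax":0,"ay":0,"az":0}]' 100
python3 -m crank '[{"jaw":0,"x":0,"y":1,"z":0,"ax":0,"ay":0,"az":0},{"jaw":0,"x":0,"y":1,"z":0,"ax":0,"ay":0,"az":0},{"jaw":0,"x":0,"y":1,"z":0,"ax":0,"ay":0,"az":0},{"jaw":0,"x":0,"y":1,"z":0,"ax":0,"ay":0,"az":0}]'
python3 e.py .44 -.0325 .042
python3 - <<'E'
from h import *
p,d,c=grab('side');u,v=300,255
save('push2.png',p[v-45:v+45,u-65:u+65],5)
E
```

```text
t: 25.95
eef_pos: [0.5068, -0.0217, 0.0426]
tool_rot: [-0.0, 0.648, 0.762, -0.0]
contact_force: [-0.1, 1.0, -0.6]
gripper_width: -0.002
t: 26.45
eef_pos: [0.5108, -0.021, 0.0426]
tool_rot: [-0.0, 0.648, 0.762, -0.0]
contact_force: [-0.8, 0.2, 0.4]
gripper_width: 0.0
t 26.45 tool-x ang 99.2 tilt [-0. -0.] pos [510.8 -21.   42.6]
tool shift to target mm [  0.  -71.7   0.6] F [-0.8  0.2  0.4] w 0.0
```

View pics/push2.png

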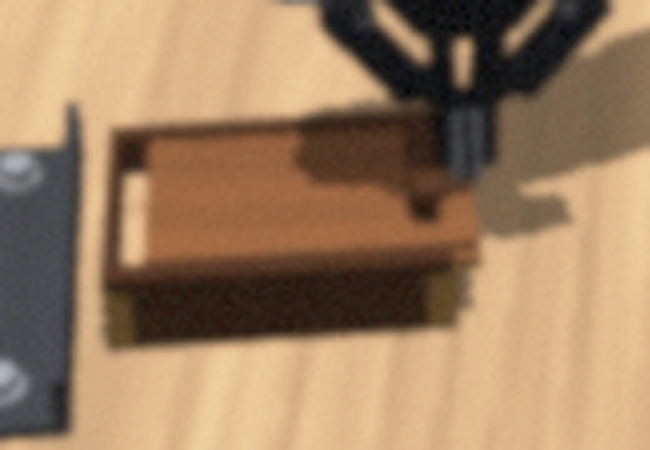

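The lid now covers the bearing fully. About 12 mm of gap remains at its front (crop x 122–148), and the case is about 15 mm short of the stop. I go on at 1 mm per row.

```bash
R='echo'; python3 -m crank '[{"jaw":0,"x":0,"y":1,"z":0,"ax":0,"ay":0,"az":0},{"jaw":0,"x":0,"y":1,"z":0,"ax":0,"ay":0,"az":0},{"jaw":0,"x":0,"y":1,"z":0,"ax":0,"ay":0,"az":0}]' 100 | grep -E 'eef|force'
python3 -m crank '[{"jaw":0,"x":0,"y":1,"z":0,"ax":0,"ay":0,"az":0},{"jaw":0,"x":0,"y":1,"z":0,"ax":0,"ay":0,"az":0},{"jaw":0,"x":0,"y":1,"z":0,"ax":0,"ay":0,"az":0}]' | grep -E 'eef|force'
python3 -m crank '[{"jaw":0,"x":0,"y":1,"z":0,"ax":0,"ay":0,"az":0},{"jaw":0,"x":0,"y":1,"z":0,"ax":0,"ay":0,"az":0},{"jaw":0,"x":0,"y":1,"z":0,"ax":0,"ay":0,"az":0}]' | grep -E 'eef|force'
```

```text
eef_pos: [0.5132, -0.0207, 0.0425]
contact_force: [-1.3, -0.4, 1.1]
eef_pos: [0.5163, -0.0201, 0.0424]
contact_force: [-2.7, -1.1, 0.9]
eef_pos: [0.5197, -0.0196, 0.0425]
contact_force: [-3.1, 0.4, -0.8]
```

Force is up to about 3 N, so the bead is on the ridge and the case is sliding. I continue.

```bash
python3 -m crank '[{"jaw":0,"x":0,"y":1,"z":0,"ax":0,"ay":0,"az":0},{"jaw":0,"x":0,"y":1,"z":0,"ax":0,"ay":0,"az":0},{"jaw":0,"x":0,"y":1,"z":0,"ax":0,"ay":0,"az":0}]' 100 | grep -E 'eef|force'
python3 -m crank '[{"jaw":0,"x":0,"y":1,"z":0,"ax":0,"ay":0,"az":0},{"jaw":0,"x":0,"y":1,"z":0,"ax":0,"ay":0,"az":0},{"jaw":0,"x":0,"y":1,"z":0,"ax":0,"ay":0,"az":0}]' | grep -E 'eef|force'
python3 -m crank '[{"jaw":0,"x":0,"y":1,"z":0,"ax":0,"ay":0,"az":0},{"jaw":0,"x":0,"y":1,"z":0,"ax":0,"ay":0,"az":0}]' | grep -E 'eef|force'
python3 e.py .44 -.0325 .042
python3 - <<'E'
from h import *
p,d,c=grab('side');u,v=300,255
g=cv2.cvtColor(p,cv2.COLOR_RGB2GRAY);np.set_printoptions(linewidth=250)
for r in(246,250,254): print(r,'from col 246',g[r,246:270])
E
```

```text
eef_pos: [0.5226, -0.0191, 0.0426]
contact_force: [-1.7, -1.1, -1.2]
eef_pos: [0.5256, -0.0186, 0.0426]
contact_force: [-3.6, -0.5, -1.8]
eef_pos: [0.5276, -0.0183, 0.0426]
contact_force: [-2.1, 0.3, -0.7]
t 28.625 tool-x ang 99.2 tilt [-0.  0.] pos [527.6 -18.3  42.6]
tool shift to target mm [  0.  -88.7   0.6] F [-2.1  0.3 -0.7] w -0.2
246 from col 246 [ 77  76  77  73  66  63  71 108 149 170 163 134 116 116 114 112 115 115 114 113 115 113 116 115]
250 from col 246 [ 74  75  80  71  67  63  79 126 172 181 161 135 115 121 116 112 119 117 119 118 120 115 120 117]
254 from col 246 [ 75  76  70  73  66  66  92 140 180 180 153 128 117 114 115 116 117 117 115 116 117 115 116 115]
```

```bash
python3 -m crank '[{"jaw":0,"x":0,"y":1,"z":0,"ax":0,"ay":0,"az":0},{"jaw":0,"x":0,"y":1,"z":0,"ax":0,"ay":0,"az":0}]' 100 | grep -E 'eef|force'
python3 -m crank '[{"jaw":0,"x":0,"y":1,"z":0,"ax":0,"ay":0,"az":0},{"jaw":0,"x":0,"y":1,"z":0,"ax":0,"ay":0,"az":0}]' | grep -E 'eef|force'
python3 -m crank '[{"jaw":0,"x":0,"y":1,"z":0,"ax":0,"ay":0,"az":0},{"jaw":0,"x":0,"y":1,"z":0,"ax":0,"ay":0,"az":0}]' | grep -E 'eef|force'
```

```text
eef_pos: [0.5285, -0.0183, 0.0424]
contact_force: [-6.7, -1.6, 3.0]
eef_pos: [0.53, -0.0181, 0.0424]
contact_force: [-6.4, -1.3, 2.6]
eef_pos: [0.5328, -0.0176, 0.0425]
contact_force: [-3.0, -0.1, 0.3]
```

```bash
python3 -m crank '[{"jaw":0,"x":0,"y":0.7,"z":0,"ax":0,"ay":0,"az":0},{"jaw":0,"x":0,"y":0.7,"z":0,"ax":0,"ay":0,"az":0}]' | grep -E 'eef|force'
python3 -m crank '[{"jaw":0,"x":0,"y":0.7,"z":0,"ax":0,"ay":0,"az":0},{"jaw":0,"x":0,"y":0.7,"z":0,"ax":0,"ay":0,"az":0}]' | grep -E 'eef|force'
```

```text
eef_pos: [0.5365, -0.0168, 0.0432]
contact_force: [0.3, 0.3, 0.1]
eef_pos: [0.5367, -0.0168, 0.0428]
contact_force: [0.1, 0.8, -0.1]
```

The force peaked at about 7 N and fell away, so it is over the crest. I now feel for the far end.

```bash
python3 -m crank '[{"jaw":0,"x":0,"y":0.6,"z":0,"ax":0,"ay":0,"az":0},{"jaw":0,"x":0,"y":0.6,"z":0,"ax":0,"ay":0,"az":0}]' 100 | grep -E 'eef|force'
python3 -m crank '[{"jaw":0,"x":0,"y":0.6,"z":0,"ax":0,"ay":0,"az":0},{"jaw":0,"x":0,"y":0.6,"z":0,"ax":0,"ay":0,"az":0}]' | grep -E 'eef|force'
python3 - <<'E'
from h import *
p,d,c=grab('side')
g=cv2.cvtColor(p,cv2.COLOR_RGB2GRAY);np.set_printoptions(linewidth=250)
for r in(246,250,254): print(r,'from col 240',g[r,240:268])
E
```

```text
eef_pos: [0.5369, -0.0168, 0.0426]
contact_force: [-3.1, -1.0, 1.6]
eef_pos: [0.537, -0.0169, 0.0422]
contact_force: [-6.4, -0.5, 3.8]
246 from col 240 [116 119 108  90  79  78  74  77  77  72  63  72  88 102 111 113 116 115 111 114 114 115 114 114 112 115 112 115]
250 from col 240 [ 72  71  71  77  77  73  76  75  72  73  73  78  90 112 118 118 117 116 116 117 119 119 121 120 119 119 114 119]
254 from col 240 [ 73  78  73  76  75  73  75  77  74  74  74  83 101 112 116 114 114 114 115 117 114 117 113 115 114 115 115 114]
```

The gap at the far end is closed and the tool has stopped with rising force. One more light press, then I back off and rise clear.

```bash
python3 -m crank '[{"jaw":0,"x":0,"y":0.7,"z":0,"ax":0,"ay":0,"az":0},{"jaw":0,"x":0,"y":0.7,"z":0,"ax":0,"ay":0,"az":0},{"jaw":0,"x":0,"y":0.6,"z":0,"ax":0,"ay":0,"az":0},{"jaw":0,"x":0,"y":0,"z":0,"ax":0,"ay":0,"az":0}]' | grep -E 'eef|force'
python3 -m crank '[{"jaw":0,"x":0,"y":-2,"z":0,"ax":0,"ay":0,"az":0},{"jaw":0,"x":0,"y":-3,"z":0,"ax":0,"ay":0,"az":0},{"jaw":0,"x":0,"y":-6,"z":0,"ax":0,"ay":0,"az":0},{"jaw":0,"x":0,"y":-8,"z":-5,"ax":0,"ay":0,"az":0},{"jaw":0,"x":0,"y":-8,"z":-25,"ax":0,"ay":0,"az":0},{"jaw":0,"x":0,"y":-15,"z":-40,"ax":0,"ay":0,"az":0},{"jaw":0,"x":40,"y":-20,"z":-40,"ax":0,"ay":0,"az":0},{"jaw":0,"x":50,"y":-10,"z":-20,"ax":0,"ay":0,"az":0},{"jaw":0,"x":50,"y":0,"z":0,"ax":0,"ay":0,"az":0},{"jaw":0,"x":50,"y":0,"z":0,"ax":0,"ay":0,"az":0},{"jaw":0,"x":40,"y":0,"z":0,"ax":0,"ay":0,"az":0},{"jaw":0,"x":0,"y":0,"z":0,"ax":0,"ay":0,"az":0}]' | grep -E 't:|eef|force'
python3 - <<'E'
from h import *
p,d,c=grab('side');ps,dt,ct=grab('top')
u,v=290,255;u2,v2=335,210
a=cv2.resize(p[v-40:v+35,u-65:u+65],None,fx=4.2,fy=4.2,interpolation=cv2.INTER_CUBIC)
b=cv2.resize(ps[v2-60:v2+60,u2-130:u2+130],None,fx=2.1,fy=2.1,interpolation=cv2.INTER_CUBIC)
W=np.zeros((a.shape[0]+b.shape[0],546,3),np.uint8);W[:a.shape[0],:a.shape[1]]=a;W[a.shape[0]:,:b.shape[1]]=b
save('final.png',W)
E
```

```text
eef_pos: [0.5374, -0.0172, 0.0418]
contact_force: [-8.7, -1.7, 3.9]
t: 32.48
eef_pos: [0.4317, 0.2028, 0.1732]
tool_rot: [-0.0, 0.646, 0.763, 0.001]
contact_force: [-0.1, 0.4, 0.6]
```

View pics/final.png

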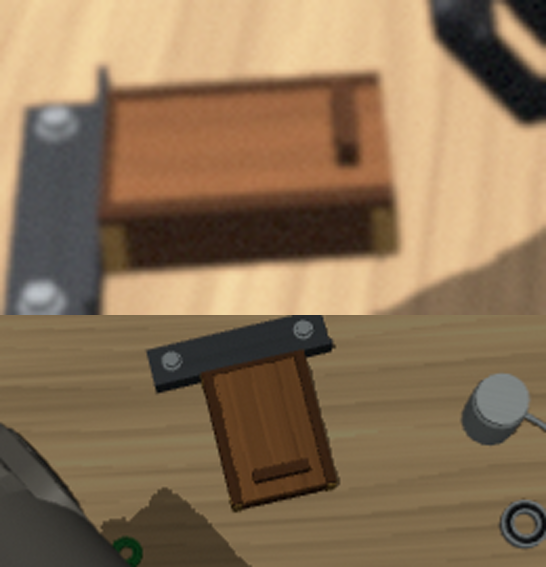

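The lid is fully home: its tail is flush with the mouth at side crop (385,190), and there is no gap at the far wall (110,150). The case sits flat against the stop, and the robot is clear.

```bash
python3 -c "
from station import ticket
print(ticket.hand_in())"
```

```text
the job is handed in; nothing more can be done
None
```

The smaller steel bearing is in the seat and the lid is shut, with the case backed up against the stop. The job was handed in at about 32.6 s.

**Bearing:** I centred it in the jaws with two squeezes at right angles, and my first try at the seat touched the insert's top at about 6 N. I shifted about 1.8 mm, it went down freely, and I released it gently. It stopped about 3 mm below where it had first touched, though the recess is 4 mm deep. That may have been the fingertips meeting the insert, so it may have settled up to 1 mm more on release. The lid then passed over it without snagging.

**Lid:** I pushed the cleat slowly with shut fingers. The case slid back to the stop, the force peaked at about 7 N at the ridge and fell to about 0, and then it rose to about 9 N against the far end.

**Last checks:** The final pictures show no gap at the far end, the lid's tail flush with the mouth, the case flat against the stop and the gripper clear.
- **Not confirmed:** I could not see the ridge itself. That it clicked up is inferred from the force falling away and the lid's position.
- **Disagreements:** The two cameras and the case's outline put the seat up to about 5 mm apart, so the last of the alignment was by touch. The jaws also read about 32 mm on the 35 mm bearing.

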